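# Roll a bar blank into the V-block and butt it to the end stop

### The job

Load the longer of the two round aluminium bars for drilling: without picking it up, roll it by its side along the bench with your fingertips, up the ramp and into the V-block, then push its end until the other end butts against the V-block's end stop. Leave the shorter bar and all the other things on the bench where they are, and finish clear of everything.

Things in the scene. Friction and masses are not known exactly. Their poses are not given: they have to be found in the camera images.
- long_bar: the longer solid round aluminium bar: diameter 40 mm, length 120 mm, about 0.4 kg, lying on either the +y or the -y side of the V-block. Origin at its centre, on its axis, 20 mm above the bench as it lies; its own x runs along its length, y and z turn as it rolls. It rolls easily square to its length when pushed and soon stops when no longer pushed
- short_bar: the shorter aluminium bar: diameter 40 mm, length 70 mm, lying on the other side of the V-block; to be left alone. Origin and axes like the longer bar's
- vblock: steel V-block bolted to the bench. Origin on the bench under the middle of the groove; z up, x along the groove and away from the robot (within 15 degrees), oiled. Groove 110 mm long (x -55 to +55 mm): a V of 120 degrees, bottom 2 mm and crests 12 mm above the bench, crests 35 mm apart. A 5 mm flat, then a straight ramp down to the bench outside each crest. The -x end is open
- stop_face (a point): the point on the face of the end stop that a seated bar's axis meets: 55 mm along +x from the V-block's origin, 25 mm above the bench (the height of a seated bar's axis). The stop is a plate 60 mm wide (along y) and 50 mm high at the groove's +x end. The long bar butted against it has its centre 60 mm before the face and sticks out 10 mm from the open end
- ramp_foot (a point): middle of the line where the +y ramp meets the bench, 77 mm from the groove's middle along the V-block's y; the -y ramp is its mirror image. Ramps are as long (along x) as the groove, 110 mm
- bearing: a steel ball bearing ring lying flat, 52 mm across and 15 mm high, beyond the V-block; leave alone. Origin under its middle
- bolt: a steel bolt standing on its head, 19 mm across and 50 mm high, beyond the V-block; leave alone. Origin under its head
- spanner: a spanner 160 mm long lying on the bench, nearer to the robot than the bars; leave alone. Origin under its middle
- brush: a brush 180 mm long lying on the bench, nearer to the robot than the bars; leave alone. Origin under its middle
- oil: a white plastic bottle, 50 mm across and 100 mm high, standing just beyond the V-block; leave alone. Origin under its middle

How it is judged:
By the outcome, as a careful person would: the job done as asked, in the order asked, and still so for the second after the job is handed in, with the robot touching nothing.
It also fails if it takes over 56 s, if anything falls off the work surface, if the arm or the gripper's body presses on something with over 40 N, if the wrist force passes 120 N, or if a joint passes its speed limit or range.

### The arm

A 6-joint arm with a two-finger parallel gripper is mounted at the origin on the work surface. World frame = base frame: x ahead of the robot, y to its left, z up, the work surface at z = 0. Lengths are in m, angles in rad, forces in N, time in s.
With the tool pointing down it reaches from about 0.325 to 0.9 m from the base axis. Payload 3.5 kg.
Tool frame: the origin (TCP) lies midway between the tips of the shut fingers; the grasp point (between the pads) lies 19 mm behind it; z points along the fingers, y is the line along which they close (so a half turn about z gives the same grasp; the last joint's range is limited). The gripper opens to 85 mm and grips with 20 to 120 N. Pads are 22 mm wide; open, the fingers measure 114 mm over their backs; the gripper's body (76 mm by 85 mm) begins 54 mm behind the grasp point. The pads swing forward as they close: fully open they stand 13 mm farther back than shut.
Start: joints at [1.012, 0.276, -0.026, 1.268, 0, 1.467], TCP at [0.275, 0.561, 0.231] pointing down, gripper open.
Joint ranges: [-3.12, 3.12], [-0.85, 1.88], [-1.08, 1.24], [-1.95, 2.15], [-1.57, 1.53], [-3.14, 3.14]. Speed limits (rad/s): [2.57, 2.57, 3.14, 3.14, 3.14, 3.14].

### API

Orientations are given as a 3x3 rotation matrix whose columns are the frame's x, y, z axes.
In Python, from plant import manip gives the robot as it stands.
- The arm moves only by the tool jog_arm, never from a script. Its argument "targets" is a list of rows, each an object with "offset": the shift along the tool's x, y, z each as a share of 0.03 m, from -1 to 1, a list of three; "rot": the turn, a rotation vector about the tool's x, y, z each as a share of 0.1 rad, from -1 to 1, a list of three; "fingers": the closure, from -1 (fully open) to 1 (shut). In form: [{"offset": [tx, ty, tz], "rot": [wx, wy, wz], "fingers": fingers}, ...]. A call has 1 to 5 rows; each row shifts and turns the commanded pose from where the row before left it, along the tool's axes as they then stand; what a row does not reach is not made up. A row lasts 1/12 s, in which the tool goes at most 41.7 mm and 7.16 degrees, less where a joint would pass 70% of its speed; a pose out of reach is approached as far as the arm can. A call with a number of a shift or a turn outside -1 to 1 is refused whole. A call with a gripper value outside its range is refused whole. The fingers move at their own pace and stop on an object; the grip force is fixed at half the most. Time passes only in rows, so rows that do not move let the fingers close. It gives the time, the measured TCP pose, the force, the opening and the grip force at its end, in the units of the state.
- manip.get_state(): the state, without advancing time (a new reading comes with each control period).
- manip.camera(name): name is "scene" or "top" or "wrist"; returns a dict with "image" (384x512x3 uint8, red, green, blue), "vertical_fov" (degrees; the focal length in pixels is half the picture's height over the tangent of half this angle, whatever the lens; pixels are square), "cx", "cy" (the principal point, pixels), "pose" (4x4, takes a point from camera to world coordinates). Camera axes: x right, y up, looking along -z (the intrinsics and any distortion apply to the point x, -y, -z); pixel columns grow to the right and rows downward; lengths in m; the calibration is good to about 2 mm. A picture is of the moment at which its call begins. There is no depth.
- manip.sign_off(): hands the job in; it is judged then, once.
The state is a dict: "t": time; "q": joint angles; "dq": joint speeds; "joint_torque": joint torques, N m; "ee_pos": TCP position; "ee_rot": TCP orientation; "contact_force": force on the tool from outside, world axes, zero at the start; "ft_torque": the same for the moment, N m; "gripper_width": finger opening in m; "grasp_force": force on a finger pad.
Only numpy, scipy, OpenCV 4.12 (cv2) and the standard library are available. Lean on these libraries where they do the work, as an engineer would, in place of code of your own. Each camera call takes 0.05 s, during which the arm holds its last target. There are 200 camera calls.

## Working session

There is one attempt and no reset: what is moved stays moved. The work goes in short steps, Python scripts to look and compute and a tool call to move; the robot and the scene stay as the last step left them, time stands still between calls to the robot, and variables do not carry over. Pictures are saved under pics/ and viewed, at most 10 in all, crops included, and the job is handed in when it is done.

Besides the shell and the picture viewer there is one more tool, called after "Request:" as name(argument=value, ...) on one line, values as JSON. jog_arm: Moves the arm, as the interface text tells. Its arguments: {"type":"object","properties":{"targets":{"type":"array","items":{"type":"object","properties":{"offset":{"type":"array","items":{"type":"number","minimum":-1,"maximum":1}},"rot":{"type":"array","items":{"type":"number","minimum":-1,"maximum":1}},"fingers":{"type":"number"}}}}},"required":["targets"]}

```bash
mkdir -p pics; cat > h.py <<'E'
import numpy as np, cv2
from plant import manip
def snap(n,f):
    c=manip.camera(n); cv2.imwrite('pics/'+f+'.png',cv2.cvtColor(c['image'],cv2.COLOR_RGB2BGR)); np.save('pics/'+f+'.npy',c,allow_pickle=True); return c
def load(f): return np.load('pics/'+f+'.npy',allow_pickle=True).item()
def ray(c,uv):
    f=192/np.tan(np.radians(c['vertical_fov'])/2)
    d=np.array([(uv[0]-c['cx'])/f,-(uv[1]-c['cy'])/f,-1]); P=c['pose']
    return P[:3,3],P[:3,:3]@d
def onz(c,uv,z=0):
    o,d=ray(c,uv); return o+d*(z-o[2])/d[2]
E
python3 - <<'E'
from h import *
for n in('top','scene'):
    c=snap(n,n+'0'); print({k:v for k,v in c.items() if k!='image'})
s=manip.get_state();print(s['t'],s['ee_pos'],s['ee_rot'],s['gripper_width'])
E
ls
```

```text
{'vertical_fov': 51.2727033691661, 'cx': 254.05797291206474, 'cy': 180.70508831592065, 'pose': array([[-0.02051416,  0.99469295, -0.1008221 ,  0.44634461],
       [-0.99939685, -0.02322777, -0.02581493, -0.01391831],
       [-0.0280198 ,  0.10023172,  0.9945695 ,  1.14611149],
       [ 0.        ,  0.        ,  0.        ,  1.        ]])}
{'vertical_fov': 57.52657233287073, 'cx': 252.11828403613612, 'cy': 196.19950878706868, 'pose': array([[ 0.04973434, -0.66812522,  0.7423848 ,  1.11550321],
       [ 0.99875773,  0.03097609, -0.03903185, -0.04217982],
       [ 0.00308198,  0.74340378,  0.6688358 ,  0.57033868],
       [ 0.        ,  0.        ,  0.        ,  1.        ]])}
0.1 [0.27473531 0.56060937 0.23027592] [[-8.97944713e-01  4.40107048e-01 -1.03824521e-03]
 [ 4.40108229e-01  8.97943179e-01 -1.67143170e-03]
 [ 1.96676332e-04 -1.95779352e-03 -9.99998064e-01]] 0.08560949903163763
h.py
pics
```

View pics/top0.png

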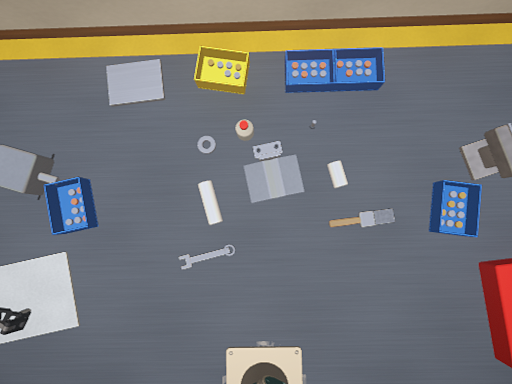

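View pics/scene0.png

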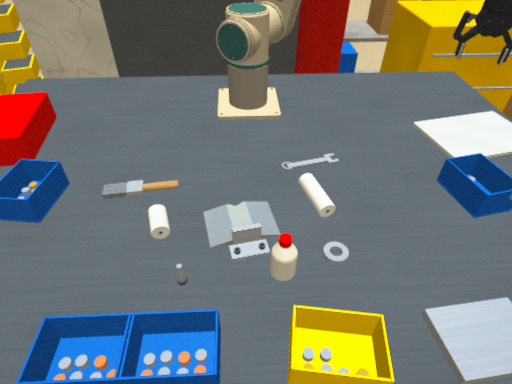

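Top view: long bar at about (210,202), on the +y side. V-block at about (274,178), its stop at (267,150), short bar at (338,174). The oil bottle (244,129), bearing (206,144) and spanner (207,257) are all clear of the roll path.

```bash
python3 - <<'E'
from h import *
c=load('top0'); im=c['image']; g=cv2.cvtColor(im,cv2.COLOR_RGB2GRAY)
cv2.imwrite('pics/crop0.png',cv2.resize(cv2.cvtColor(im[130:230,180:310],cv2.COLOR_RGB2BGR),None,fx=6,fy=6,interpolation=cv2.INTER_CUBIC))
hsv=cv2.cvtColor(im,cv2.COLOR_RGB2HSV)
for p in [(202,210),(178,260),(178,274),(175,290),(200,235)]: print(p,im[p])
m=(g>195).astype(np.uint8)
m2=((g>105)).astype(np.uint8)
for nm,mm in(('bar',m),('vb',m2)):
  for ct in cv2.findContours(mm,cv2.RETR_EXTERNAL,cv2.CHAIN_APPROX_NONE)[0]:
    r=cv2.minAreaRect(ct)
    if r[1][0]*r[1][1]<200 or not(180<r[0][0]<360 and 130<r[0][1]<270):continue
    z=0.02 if nm=='bar' else 0
    b=[onz(c,p,z)[:2].round(4) for p in cv2.boxPoints(r)]
    e=np.array(b); print(nm,np.round(r[0],1),np.round(r[1],1),'ctr',e.mean(0),'corners',e.tolist())
E
```

```text
(202, 210) [222 226 234]
(178, 260) [155 161 174]
(178, 274) [176 181 188]
(175, 290) [156 162 175]
(200, 235) [109 114 125]
bar [209.3 201.9] [42.6 12.3] ctr [0.5036   0.143025] corners [[0.5577, 0.1754], [0.5662, 0.1417], [0.4495, 0.1108], [0.441, 0.1442]]
bar [337.2 173.5] [24.6 12.5] ctr [ 0.57545 -0.21935] corners [[0.6043, -0.1936], [0.6139, -0.2276], [0.5466, -0.245], [0.537, -0.2112]]
vb [255.5 203. ] [360. 511.] ctr [0.52185 0.0257 ] corners [[1.065, 0.7825], [1.0114, -0.7503], [-0.0013, -0.6653], [0.0123, 0.7359]]
```

View pics/crop0.png

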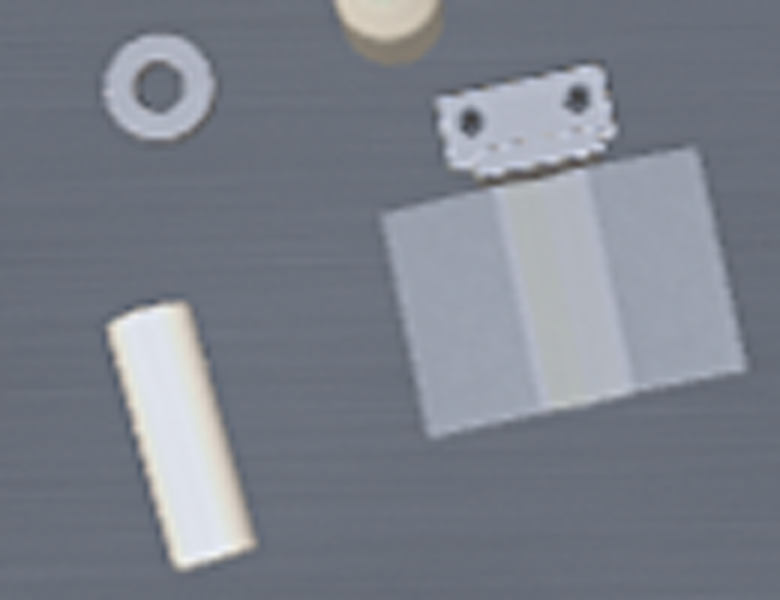

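Crop: V-block base corners at crop px (382,213), (697,148), (746,370), (431,437). The bar's far end is around (150,312) and its near end around (215,555).

```bash
python3 - <<'E'
from h import *
c=load('top0')
P=np.array([onz(c,(u/6+179.6,v/6+129.6),0)[:2] for u,v in[(382,213),(697,148),(746,370),(431,437)]])
print(P.round(4), np.linalg.norm(np.diff(P,axis=0),axis=1))
o=P.mean(0); x=(P[0]+P[1]-P[2]-P[3]); y=P[0]+P[3]-P[1]-P[2]
ax=np.arctan2(x[1],x[0]); ay=np.arctan2(-y[0],y[1]); a=(ax*110+ay*154)/264
print('vb',o,np.degrees([ax,ay,a]))
R=np.array([[np.cos(a),np.sin(a)],[-np.sin(a),np.cos(a)]])
B=np.array([[0.5577, 0.1754], [0.5662, 0.1417], [0.4495, 0.1108], [0.441, 0.1442]])
d=B[0]+B[1]-B[2]-B[3]; print('bar ang',np.degrees(np.arctan2(d[1],d[0])),'in vb',R@(B.mean(0)-o))
s=manip.get_state();e=s['ee_rot'];print('tool yaw of x',np.degrees(np.arctan2(e[1,0],e[0,0])),'y',np.degrees(np.arctan2(e[1,1],e[0,1])))
E
```

```text
[[ 0.6086  0.0461]
 [ 0.6365 -0.1063]
 [ 0.5288 -0.1263]
 [ 0.5001  0.0246]] [0.15500473 0.10954621 0.15367247]
vb [ 0.56852931 -0.04047963] [10.86385878 10.55611123 10.68433937]
bar ang 14.899326410442493 in vb [-0.02978227  0.19236107]
tool yaw of x 153.8892127001292 y 63.889234762006225
```

Request:
jog_arm(targets=[{"offset": [-0.59,-0.39,0.2],"rot": [0,0,0],"fingers": -1},{"offset": [-0.59,-0.39,0.2],"rot": [0,0,0],"fingers": -1},{"offset": [-0.59,-0.39,0.2],"rot": [0,0,0],"fingers": -1},{"offset": [-0.59,-0.39,0.2],"rot": [0,0,0],"fingers": -1},{"offset": [-0.59,-0.39,0.2],"rot": [0,0,0],"fingers": -1}])

```text
t: 0.52
ee_pos: [0.3288, 0.4685, 0.2004]
ee_rot: [[-0.898, 0.44, -0.001], [0.44, 0.898, -0.001], [0.0, -0.001, -1.0]]
contact_force: [0.2, -0.6, 0.2]
gripper_width: 0.0854
grasp_force: 0.0
```

Request:
jog_arm(targets=[{"offset": [-0.59,-0.39,0.2],"rot": [0,0,0],"fingers": -1},{"offset": [-0.59,-0.39,0.2],"rot": [0,0,0],"fingers": -1},{"offset": [-0.59,-0.39,0.2],"rot": [0,0,0],"fingers": -1},{"offset": [-0.59,-0.39,0.2],"rot": [0,0,0],"fingers": -1},{"offset": [-0.59,-0.39,0.2],"rot": [0,0,0],"fingers": -1}])

```text
t: 0.93
ee_pos: [0.3826, 0.377, 0.1705]
ee_rot: [[-0.898, 0.44, -0.001], [0.44, 0.898, -0.001], [0.0, -0.001, -1.0]]
contact_force: [-0.3, 0.4, -0.4]
gripper_width: 0.0857
grasp_force: 0.0
```

Request:
jog_arm(targets=[{"offset": [-0.59,-0.39,0.2],"rot": [0,0,0],"fingers": -1},{"offset": [-0.59,-0.39,0.2],"rot": [0,0,0],"fingers": -1},{"offset": [-0.59,-0.39,0.2],"rot": [0,0,0],"fingers": -1},{"offset": [-0.59,-0.39,0.2],"rot": [0,0,0],"fingers": -1},{"offset": [-0.59,-0.39,0.2],"rot": [0,0,0],"fingers": -1}])

```text
t: 1.35
ee_pos: [0.4362, 0.2856, 0.1406]
ee_rot: [[-0.898, 0.44, -0.001], [0.44, 0.898, -0.0], [0.001, -0.001, -1.0]]
contact_force: [0.5, -0.6, 0.3]
gripper_width: 0.0854
grasp_force: 0.0
```

Request:
jog_arm(targets=[{"offset": [0,0,0],"rot": [0,0,1],"fingers": -0.5},{"offset": [0,0,0],"rot": [0,0,1],"fingers": -0.5},{"offset": [0,0,0],"rot": [0,0,1],"fingers": -0.5},{"offset": [0,0,0],"rot": [0,0,1],"fingers": -0.5},{"offset": [0,0,0],"rot": [0,0,1],"fingers": -0.5}])

```text
t: 1.77
ee_pos: [0.4359, 0.2864, 0.1408]
ee_rot: [[-0.573, 0.82, -0.001], [0.82, 0.573, -0.0], [0.0, -0.001, -1.0]]
contact_force: [1.0, -0.5, 0.4]
gripper_width: 0.0643
grasp_force: 0.0
```

Request:
jog_arm(targets=[{"offset": [0,0,0],"rot": [0,0,0.9],"fingers": -0.5},{"offset": [0,0,0],"rot": [0,0,0.9],"fingers": -0.5},{"offset": [0,0,0],"rot": [0,0,0.9],"fingers": -0.5},{"offset": [0,0,0],"rot": [0,0,0.9],"fingers": -0.5},{"offset": [0,0,0],"rot": [0,0,0],"fingers": -0.5}])

```text
t: 2.18
ee_pos: [0.4358, 0.2865, 0.1409]
ee_rot: [[-0.251, 0.968, -0.001], [0.968, 0.251, -0.0], [-0.0, -0.001, -1.0]]
contact_force: [-0.7, 0.5, -0.3]
gripper_width: 0.064
grasp_force: 0.0
```

Request:
jog_arm(targets=[{"offset": [-0.64,0.2,0.53],"rot": [0,0,0],"fingers": -0.5},{"offset": [-0.64,0.2,0.53],"rot": [0,0,0],"fingers": -0.5},{"offset": [-0.64,0.2,0.53],"rot": [0,0,0],"fingers": -0.5},{"offset": [-0.64,0.2,0.53],"rot": [0,0,0],"fingers": -0.5},{"offset": [-0.64,0.2,0.53],"rot": [0,0,0],"fingers": -0.5}])

```text
t: 2.6
ee_pos: [0.4897, 0.2006, 0.0609]
ee_rot: [[-0.255, 0.967, -0.0], [0.967, 0.255, -0.0], [-0.0, -0.0, -1.0]]
contact_force: [0.2, -0.1, -0.1]
gripper_width: 0.0642
grasp_force: 0.0
```

```bash
python3 - <<'E'
from h import *
w=snap('wrist','w1'); c=snap('scene','s1')
a=cv2.imread('pics/w1.png');b=cv2.imread('pics/s1.png')[100:300,180:400]
cv2.imwrite('pics/both1.png',np.hstack([cv2.resize(a,(400,300)),cv2.resize(b,(330,300))]))
print(w['pose'],manip.get_state()['ee_pos'])
E
```

```text
[[ 9.67121422e-01 -2.44769078e-01 -6.90235772e-02  4.72038926e-01]
 [ 2.54313788e-01  9.29952545e-01  2.65542389e-01  2.66974992e-01]
 [-8.07914300e-04 -2.74365380e-01  9.61625179e-01  2.02557407e-01]
 [ 0.00000000e+00  0.00000000e+00  0.00000000e+00  1.00000000e+00]] [0.48838197 0.19893443 0.05911212]
```

View pics/both1.png

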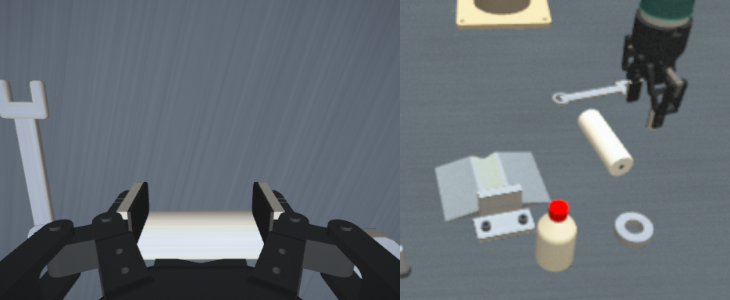

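Left panel (wrist): the fingers straddle the middle of the bar, whose band is at about row 235, and the spanner is well off to the left. Right panel: the gripper is on the +y side of the bar. I'll go down and push gently until contact.

Request:
jog_arm(targets=[{"offset": [0,0,0.35],"rot": [0,0,0],"fingers": -0.5},{"offset": [0,0,0.35],"rot": [0,0,0],"fingers": -0.5},{"offset": [0,0,0.35],"rot": [0,0,0],"fingers": -0.5},{"offset": [0,0,0.35],"rot": [0,0,0],"fingers": -0.5},{"offset": [0,0,0.3],"rot": [0,0,0],"fingers": -0.5}])

```text
t: 3.12
ee_pos: [0.4887, 0.2019, 0.0096]
ee_rot: [[-0.254, 0.967, -0.001], [0.967, 0.254, -0.0], [0.0, -0.001, -1.0]]
contact_force: [-0.3, -0.1, 0.5]
gripper_width: 0.064
grasp_force: 0.0
```

Request:
jog_arm(targets=[{"offset": [-0.2,0,0],"rot": [0,0,0],"fingers": -0.5},{"offset": [-0.2,0,0],"rot": [0,0,0],"fingers": -0.5},{"offset": [-0.2,0,0],"rot": [0,0,0],"fingers": -0.5},{"offset": [-0.2,0,0],"rot": [0,0,0],"fingers": -0.5},{"offset": [-0.2,0,0],"rot": [0,0,0],"fingers": -0.5}])

```text
t: 3.53
ee_pos: [0.498, 0.1718, 0.0115]
ee_rot: [[-0.252, 0.968, 0.001], [0.968, 0.252, 0.0], [0.0, 0.001, -1.0]]
contact_force: [0.5, 3.0, 0.7]
gripper_width: 0.0641
grasp_force: 0.9
```

Request:
jog_arm(targets=[{"offset": [-0.2,0,0],"rot": [0,0,0],"fingers": -0.5},{"offset": [-0.2,0,0],"rot": [0,0,0],"fingers": -0.5},{"offset": [-0.2,0,0],"rot": [0,0,0],"fingers": -0.5},{"offset": [-0.2,0,0],"rot": [0,0,0],"fingers": -0.5},{"offset": [0,0,0],"rot": [0,0,0],"fingers": -0.5}])

```text
t: 3.95
ee_pos: [0.5035, 0.148, 0.0109]
ee_rot: [[-0.251, 0.968, 0.0], [0.968, 0.251, -0.001], [-0.001, 0.0, -1.0]]
contact_force: [0.6, 0.3, 0.1]
gripper_width: 0.0642
grasp_force: 0.0
```

```bash
cat >> h.py <<'E'
o=np.array([.5685,-.0405]); A=np.radians(10.7); R=np.array([[np.cos(A),np.sin(A)],[-np.sin(A),np.cos(A)]])
def bar(f,z=.02):
    c=snap('top',f); g=cv2.cvtColor(c['image'],cv2.COLOR_RGB2GRAY)
    s=manip.get_state(); print('t',s['t'],'tcp vb',(R@(s['ee_pos'][:2]-o)).round(4),s['ee_pos'][2].round(4),'yaw',np.degrees(np.arctan2(s['ee_rot'][1,1],s['ee_rot'][0,1]))-10.7,'F',s['contact_force'].round(1))
    for ct in cv2.findContours((g>195).astype(np.uint8),cv2.RETR_EXTERNAL,cv2.CHAIN_APPROX_NONE)[0]:
        r=cv2.minAreaRect(ct)
        if r[1][0]*r[1][1]<60 or not(190<r[0][0]<325 and 138<r[0][1]<240):continue
        b=np.array([R@(onz(c,p,z)[:2]-o) for p in cv2.boxPoints(r)]); e=[b[1]-b[0],b[2]-b[1]]; d=max(e,key=np.linalg.norm)
        print('blob',np.round(r[0],1),np.round(r[1],1),'ctr',b.mean(0).round(4),'x',b[:,0].min().round(4),b[:,0].max().round(4),'ang',np.degrees(np.arctan(d[1]/d[0])).round(1))
E
python3 -c "
from h import *
bar('t2')"
```

```text
t 4.0 tcp vb [-0.029   0.1978] 0.0108 yaw 3.8473216150027945 F [-0.1 -0.4  0.5]
blob [193.7 200.1] [20.6  3.1] ctr [-0.0159  0.2347] x -0.0452 0.0135 ang -1.0
blob [219.5 199.1] [42.6 11.7] ctr [-0.0279  0.1626] x -0.0889 0.0332 ang 3.5
```

Request:
jog_arm(targets=[{"offset": [-0.25,0,0],"rot": [0,0,0],"fingers": -0.5},{"offset": [-0.25,0,0],"rot": [0,0,0],"fingers": -0.5},{"offset": [-0.25,0,0],"rot": [0,0,0],"fingers": -0.5},{"offset": [-0.25,0,0],"rot": [0,0,0],"fingers": -0.5},{"offset": [-0.25,0,0],"rot": [0,0,0],"fingers": -0.5}])

```text
t: 4.42
ee_pos: [0.5128, 0.112, 0.0108]
ee_rot: [[-0.252, 0.968, 0.0], [0.968, 0.252, -0.0], [-0.0, 0.0, -1.0]]
contact_force: [-0.6, 0.7, -0.0]
gripper_width: 0.0639
grasp_force: 0.1
```

Request:
jog_arm(targets=[{"offset": [-0.25,0,0],"rot": [0,0,0],"fingers": -0.5},{"offset": [-0.25,0,0],"rot": [0,0,0.1],"fingers": -0.5},{"offset": [-0.25,0,0],"rot": [0,0,0.1],"fingers": -0.5},{"offset": [-0.25,0,0],"rot": [0,0,0.1],"fingers": -0.5},{"offset": [-0.2,0,0],"rot": [0,0,0],"fingers": -0.5}])

```text
t: 4.83
ee_pos: [0.5215, 0.077, 0.0108]
ee_rot: [[-0.222, 0.975, 0.0], [0.975, 0.222, -0.0], [-0.0, 0.0, -1.0]]
contact_force: [0.2, 0.6, -0.2]
gripper_width: 0.0638
grasp_force: 0.0
```

```bash
python3 -c "
from h import *
bar('t3')"
```

```text
t 4.8833 tcp vb [-0.0241  0.1234] 0.0109 yaw 2.114410416548589 F [ 0.9 -0.7  0.6]
blob [243.8 192.3] [42.1 12. ] ctr [-0.0234  0.0914] x -0.084 0.0371 ang 3.9
blob [212.5 173.5] [ 5. 25.] ctr [0.0473 0.1677] x 0.0329 0.0618 ang 77.9
```

Request:
jog_arm(targets=[{"offset": [-0.2,0,-0.02],"rot": [0,0,0.08],"fingers": -0.5},{"offset": [-0.2,0,-0.02],"rot": [0,0,0.08],"fingers": -0.5},{"offset": [-0.2,0,-0.02],"rot": [0,0,0.08],"fingers": -0.5},{"offset": [-0.2,0,-0.02],"rot": [0,0,0.08],"fingers": -0.5},{"offset": [-0.2,0,-0.02],"rot": [0,0,0.05],"fingers": -0.5}])

```text
t: 5.3
ee_pos: [0.5277, 0.0486, 0.014]
ee_rot: [[-0.187, 0.982, 0.0], [0.982, 0.187, 0.001], [0.001, 0.0, -1.0]]
contact_force: [-0.3, 2.2, 0.9]
gripper_width: 0.0639
grasp_force: 1.2
```

Request:
jog_arm(targets=[{"offset": [-0.2,0,-0.02],"rot": [0,0,0],"fingers": -0.5},{"offset": [-0.2,0,-0.02],"rot": [0,0,0],"fingers": -0.5},{"offset": [-0.2,0,-0.02],"rot": [0,0,0],"fingers": -0.5},{"offset": [-0.2,0,-0.02],"rot": [0,0,0],"fingers": -0.5},{"offset": [0,0,0],"rot": [0,0,0],"fingers": -0.5}])

```text
t: 5.72
ee_pos: [0.5325, 0.0234, 0.0164]
ee_rot: [[-0.186, 0.983, 0.001], [0.983, 0.186, -0.002], [-0.002, 0.0, -1.0]]
contact_force: [-0.1, 1.4, 0.2]
gripper_width: 0.0643
grasp_force: 0.3
```

```bash
python3 -c "
from h import *
bar('t4',.03)"
```

```text
t 5.7667 tcp vb [-0.0236  0.07  ] 0.0162 yaw -0.0012228242943166379 F [-0.3  0.2 -0.7]
blob [267.8 198.7] [19.1  6.2] ctr [-0.0558  0.0291] x -0.0829 -0.0286 ang -4.0
blob [263.8 187. ] [ 3.4 19.8] ctr [-0.0216  0.0332] x -0.0496 0.0064 ang -17.2
blob [242.7 166.1] [25.2  6.3] ctr [0.0485 0.0791] x 0.0296 0.0674 ang 73.1
```

Request:
jog_arm(targets=[{"offset": [-0.15,0,0],"rot": [0,0,0],"fingers": -0.5},{"offset": [-0.15,0,0],"rot": [0,0,0],"fingers": -0.5},{"offset": [-0.15,0,0],"rot": [0,0,0],"fingers": -0.5},{"offset": [-0.15,0,0],"rot": [0,0,0],"fingers": -0.5},{"offset": [-0.13,0,0],"rot": [0,0,0],"fingers": -0.5}])

```text
t: 6.18
ee_pos: [0.5363, 0.0025, 0.0162]
ee_rot: [[-0.187, 0.982, 0.0], [0.982, 0.187, -0.002], [-0.002, -0.0, -1.0]]
contact_force: [0.8, 0.0, -0.2]
gripper_width: 0.0636
grasp_force: 0.0
```

Request:
jog_arm(targets=[{"offset": [-0.1,0,0],"rot": [0,0,0],"fingers": -0.5},{"offset": [-0.1,0,0],"rot": [0,0,0],"fingers": -0.5},{"offset": [0,0,0],"rot": [0,0,0],"fingers": -0.5},{"offset": [0,0,0],"rot": [0,0,0],"fingers": -0.5},{"offset": [0,0,0],"rot": [0,0,0],"fingers": -0.5}])

```text
t: 6.6
ee_pos: [0.5371, -0.0025, 0.0162]
ee_rot: [[-0.187, 0.982, -0.0], [0.982, 0.187, -0.0], [-0.0, -0.0, -1.0]]
contact_force: [0.0, -0.3, 0.0]
gripper_width: 0.064
grasp_force: 0.0
```

```bash
python3 -c "
from h import *
bar('t5',.025);snap('scene','s5')
a=cv2.imread('pics/t5.png')[130:230,200:330];b=cv2.imread('pics/s5.png')[130:290,180:380]
cv2.imwrite('pics/both5.png',np.hstack([cv2.resize(a,(400,310)),cv2.resize(b,(390,310))]))"
```

```text
t 6.65 tcp vb [-0.0238  0.0433] 0.0161 yaw 0.0790395637948027 F [ 0.4  0.4 -0.5]
blob [279.7 190.8] [29.6  5.9] ctr [-0.0406 -0.0084] x -0.0823 0.0011 ang -1.0
blob [232.8 181. ] [ 3.1 20.2] ctr [0.0138 0.1151] x -0.015 0.0426 ang -15.6
blob [258.2 163.2] [26.3  6.1] ctr [0.0484 0.0347] x 0.0291 0.0678 ang 72.6
```

View pics/both5.png

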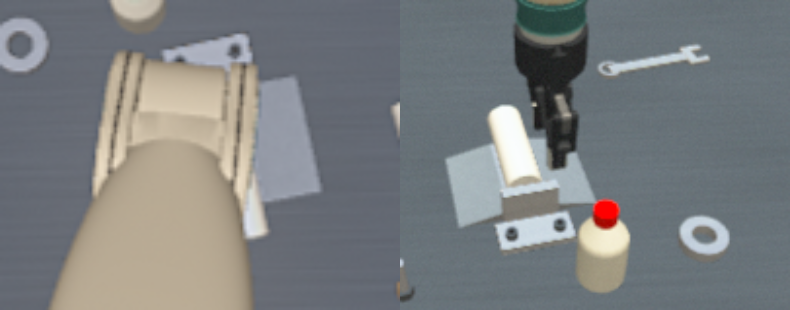

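Right panel: the bar lies in the groove, pointing at the stop and about 17 mm short of it. I'll back off, lift, shut the fingers, and move behind the open end turned 90° to push with the flat sides.

Request:
jog_arm(targets=[{"offset": [0.4,0,0],"rot": [0,0,0],"fingers": -0.5},{"offset": [0.4,0,0],"rot": [0,0,0],"fingers": -0.5},{"offset": [0.3,0,-0.5],"rot": [0,0,0],"fingers": -0.5},{"offset": [0,0,-1],"rot": [0,0,0],"fingers": -0.5},{"offset": [0,0,-1],"rot": [0,0,0],"fingers": 1}])

```text
t: 7.12
ee_pos: [0.5284, 0.032, 0.0905]
ee_rot: [[-0.189, 0.982, -0.005], [0.982, 0.189, 0.001], [0.002, -0.005, -1.0]]
contact_force: [1.6, -0.1, -0.3]
gripper_width: 0.0537
grasp_force: 0.0
```

Request:
jog_arm(targets=[{"offset": [-0.5,-0.65,0],"rot": [0,0,0],"fingers": 1},{"offset": [-0.5,-0.65,0],"rot": [0,0,0],"fingers": 1},{"offset": [-0.5,-0.65,0],"rot": [0,0,0],"fingers": 1},{"offset": [-0.5,-0.65,0],"rot": [0,0,0],"fingers": 1},{"offset": [-0.5,-0.65,0],"rot": [0,0,0],"fingers": 1}])

```text
t: 7.53
ee_pos: [0.4481, -0.0611, 0.0912]
ee_rot: [[-0.189, 0.982, -0.0], [0.982, 0.189, 0.0], [0.0, -0.0, -1.0]]
contact_force: [0.3, -1.3, 0.9]
gripper_width: -0.0001
grasp_force: 0.0
```

Request:
jog_arm(targets=[{"offset": [0,0,0],"rot": [0,0,-1],"fingers": 1},{"offset": [0,0,0],"rot": [0,0,-1],"fingers": 1},{"offset": [0,0,0],"rot": [0,0,-1],"fingers": 1},{"offset": [0,0,0],"rot": [0,0,-1],"fingers": 1},{"offset": [0,0,0],"rot": [0,0,-1],"fingers": 1}])

```text
t: 7.95
ee_pos: [0.4488, -0.0606, 0.0912]
ee_rot: [[-0.64, 0.769, -0.0], [0.769, 0.64, 0.0], [0.001, 0.0, -1.0]]
contact_force: [0.3, 0.6, -0.3]
gripper_width: 0.0002
grasp_force: 0.0
```

Request:
jog_arm(targets=[{"offset": [0,0,0],"rot": [0,0,-1],"fingers": 1},{"offset": [0,0,0],"rot": [0,0,-1],"fingers": 1},{"offset": [0,0,0],"rot": [0,0,-1],"fingers": 1},{"offset": [0,0,0],"rot": [0,0,-1],"fingers": 1},{"offset": [0,0,0],"rot": [0,0,-1],"fingers": 1}])

```text
t: 8.37
ee_pos: [0.4489, -0.0605, 0.0911]
ee_rot: [[-0.93, 0.368, -0.0], [0.368, 0.93, 0.001], [0.001, 0.0, -1.0]]
contact_force: [0.3, -0.6, 0.3]
gripper_width: 0.0002
grasp_force: 0.0
```

Request:
jog_arm(targets=[{"offset": [0,0,0],"rot": [0,0,-1],"fingers": 1},{"offset": [0,0,0],"rot": [0,0,-1],"fingers": 1},{"offset": [0,0,0],"rot": [0,0,-1],"fingers": 1},{"offset": [0,0,0],"rot": [0,0,-1],"fingers": 1},{"offset": [0,0,0],"rot": [0,0,-1],"fingers": 1}])

```text
t: 8.78
ee_pos: [0.4489, -0.0605, 0.0911]
ee_rot: [[-0.992, -0.123, -0.0], [-0.123, 0.992, 0.0], [0.0, 0.001, -1.0]]
contact_force: [-0.1, 0.6, -0.0]
gripper_width: -0.0004
grasp_force: 0.0
```

Request:
jog_arm(targets=[{"offset": [0,0,0],"rot": [0,0,-0.7],"fingers": 1},{"offset": [0,0,0],"rot": [0,0,0],"fingers": 1}])

```text
t: 8.95
ee_pos: [0.4489, -0.0606, 0.0911]
ee_rot: [[-0.982, -0.188, -0.0], [-0.188, 0.982, 0.0], [0.0, 0.001, -1.0]]
contact_force: [0.8, -0.5, 0.2]
gripper_width: 0.0001
grasp_force: 0.0
```

```bash
python3 -c "
from h import *
bar('t6',.025);print(manip.get_state()['gripper_width'],manip.get_state()['q'])
w=snap('wrist','w6');snap('scene','s6')
a=cv2.imread('pics/w6.png');b=cv2.imread('pics/s6.png')[100:290,180:380]
cv2.imwrite('pics/both6.png',np.hstack([cv2.resize(a,(400,310)),cv2.resize(b,(390,310))]))"
```

```text
t 9.0 tcp vb [-0.1212  0.0022] 0.0911 yaw 90.00619674440706 F [ 0.1  0.6 -1. ]
blob [265.8 233.9] [ 4.4 25.2] ctr [-0.1502  0.055 ] x -0.184 -0.1163 ang -26.1
blob [295.  220.6] [30.8 27.2] ctr [-0.1308 -0.0321] x -0.1833 -0.0782 ang 63.5
blob [273.9 178.5] [29.1 12.2] ctr [-0.0034  0.0003] x -0.0446 0.0379 ang -0.2
0.0003385900079224907 [-2.77624877e-01  9.81621478e-02 -5.65957270e-01  9.07056050e-01
  2.62882346e-04 -4.64483355e-01]
```

View pics/both6.png

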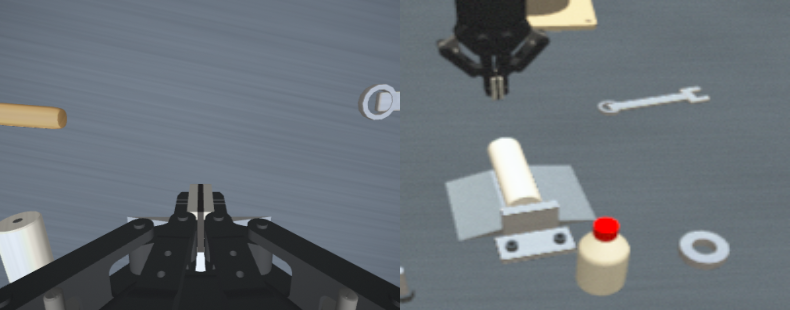

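The way down is clear: the brush and spanner are well to either side, and the fingers are in line with the bar's open end. I'll go down and push.

Request:
jog_arm(targets=[{"offset": [0,-0.07,0.5],"rot": [0,0,0],"fingers": 1},{"offset": [0,0,0.5],"rot": [0,0,0],"fingers": 1},{"offset": [0,0,0.5],"rot": [0,0,0],"fingers": 1},{"offset": [0,0,0.5],"rot": [0,0,0],"fingers": 1},{"offset": [0,0,0.4],"rot": [0,0,0],"fingers": 1}])

```text
t: 9.52
ee_pos: [0.4492, -0.0636, 0.0183]
ee_rot: [[-0.983, -0.185, -0.001], [-0.185, 0.983, 0.0], [0.001, 0.0, -1.0]]
contact_force: [-0.9, 0.6, 0.7]
gripper_width: 0.0
grasp_force: 0.0
```

Request:
jog_arm(targets=[{"offset": [-0.17,0,0],"rot": [0,0,0],"fingers": 1},{"offset": [-0.17,0,0],"rot": [0,0,0],"fingers": 1},{"offset": [-0.17,0,0],"rot": [0,0,0],"fingers": 1},{"offset": [-0.17,0,0],"rot": [0,0,0],"fingers": 1},{"offset": [-0.17,0,0],"rot": [0,0,0],"fingers": 1}])

```text
t: 9.93
ee_pos: [0.4763, -0.0593, 0.0202]
ee_rot: [[-0.983, -0.186, 0.002], [-0.186, 0.983, -0.001], [-0.002, -0.001, -1.0]]
contact_force: [-0.7, 0.1, 0.6]
gripper_width: -0.0001
grasp_force: 0.7
```

Request:
jog_arm(targets=[{"offset": [-0.08,0,0],"rot": [0,0,0],"fingers": 1},{"offset": [-0.08,0,0],"rot": [0,0,0],"fingers": 1},{"offset": [-0.08,0,0],"rot": [0,0,0],"fingers": 1},{"offset": [-0.08,0,0],"rot": [0,0,0],"fingers": 1},{"offset": [-0.08,0,0],"rot": [0,0,0],"fingers": 1}])

```text
t: 10.35
ee_pos: [0.4863, -0.0569, 0.0191]
ee_rot: [[-0.983, -0.186, -0.001], [-0.186, 0.983, 0.0], [0.001, 0.0, -1.0]]
contact_force: [-0.5, -0.6, 0.5]
gripper_width: -0.0001
grasp_force: 0.7
```

```bash
python3 -c "
from h import *
bar('t7',.025)"
```

```text
t 10.4 tcp vb [-0.083 -0.001] 0.0193 yaw 90.0248057342848 F [ 0.5  0.3 -1.1]
blob [264.6 205.4] [ 3.3 19.8] ctr [-0.0721  0.0417] x -0.0994 -0.0449 ang -23.3
blob [291.1 191. ] [26.   6.3] ctr [-0.0481 -0.0393] x -0.072 -0.0242 ang 63.9
blob [271.4 167.5] [15.3 12. ] ctr [0.0284 0.0007] x 0.0065 0.0504 ang -1.0
```

Request:
jog_arm(targets=[{"offset": [-0.05,0,0],"rot": [0,0,0],"fingers": 1},{"offset": [-0.05,0,0],"rot": [0,0,0],"fingers": 1},{"offset": [0,0,0],"rot": [0,0,0],"fingers": 1}])

```text
t: 10.65
ee_pos: [0.4898, -0.0564, 0.0192]
ee_rot: [[-0.983, -0.186, 0.0], [-0.186, 0.983, 0.0], [-0.0, 0.0, -1.0]]
contact_force: [0.1, -0.2, -1.1]
gripper_width: 0.0001
grasp_force: 0.1
```

Request:
jog_arm(targets=[{"offset": [-0.05,0,0],"rot": [0,0,0],"fingers": 1},{"offset": [0,0,0],"rot": [0,0,0],"fingers": 1}])

```text
t: 10.82
ee_pos: [0.4912, -0.0561, 0.0192]
ee_rot: [[-0.983, -0.186, 0.0], [-0.186, 0.983, 0.0], [-0.0, 0.0, -1.0]]
contact_force: [-0.8, 0.6, -0.5]
gripper_width: 0.0003
grasp_force: 0.2
```

Request:
jog_arm(targets=[{"offset": [-0.04,0,0],"rot": [0,0,0],"fingers": 1},{"offset": [0,0,0],"rot": [0,0,0],"fingers": 1}])

```text
t: 10.98
ee_pos: [0.4923, -0.0559, 0.0192]
ee_rot: [[-0.983, -0.186, 0.0], [-0.186, 0.983, 0.0], [-0.0, 0.0, -1.0]]
contact_force: [-0.6, 0.4, -1.5]
gripper_width: 0.0003
grasp_force: 0.3
```

Request:
jog_arm(targets=[{"offset": [-0.03,0,0],"rot": [0,0,0],"fingers": 1},{"offset": [0,0,0],"rot": [0,0,0],"fingers": 1}])

```text
t: 11.15
ee_pos: [0.4931, -0.0557, 0.0192]
ee_rot: [[-0.983, -0.186, 0.0], [-0.186, 0.983, 0.0], [-0.0, 0.0, -1.0]]
contact_force: [-0.8, 0.2, 0.1]
gripper_width: -0.0001
grasp_force: 0.3
```

Request:
jog_arm(targets=[{"offset": [-0.03,0,0],"rot": [0,0,0],"fingers": 1},{"offset": [0,0,0],"rot": [0,0,0],"fingers": 1}])

```text
t: 11.32
ee_pos: [0.4934, -0.0556, 0.0191]
ee_rot: [[-0.983, -0.186, -0.001], [-0.186, 0.983, -0.0], [0.001, -0.0, -1.0]]
contact_force: [-2.9, -0.6, -0.2]
gripper_width: -0.0
grasp_force: 1.1
```

Force is starting to rise, which suggests the stop. One more small push to confirm.

Request:
jog_arm(targets=[{"offset": [-0.03,0,0],"rot": [0,0,0],"fingers": 1},{"offset": [0,0,0],"rot": [0,0,0],"fingers": 1}])

```text
t: 11.48
ee_pos: [0.4934, -0.0555, 0.0189]
ee_rot: [[-0.983, -0.186, -0.003], [-0.186, 0.983, -0.001], [0.003, -0.0, -1.0]]
contact_force: [-5.3, -1.4, 3.3]
gripper_width: 0.0001
grasp_force: 2.5
```

Request:
jog_arm(targets=[{"offset": [-0.03,0,0],"rot": [0,0,0],"fingers": 1},{"offset": [0,0,0],"rot": [0,0,0],"fingers": 1}])

```text
t: 11.65
ee_pos: [0.4934, -0.0554, 0.0187]
ee_rot: [[-0.983, -0.186, -0.004], [-0.186, 0.983, -0.001], [0.005, -0.0, -1.0]]
contact_force: [-6.6, -2.1, 3.2]
gripper_width: 0.0002
grasp_force: 3.3
```

Request:
jog_arm(targets=[{"offset": [0.06,0,0],"rot": [0,0,0],"fingers": 1},{"offset": [0.1,0,0],"rot": [0,0,0],"fingers": 1},{"offset": [0.3,0,0],"rot": [0,0,0],"fingers": 1},{"offset": [0.5,0,0],"rot": [0,0,0],"fingers": 1},{"offset": [0.5,0,-0.5],"rot": [0,0,0],"fingers": 1}])

```text
t: 12.07
ee_pos: [0.4507, -0.0629, 0.0326]
ee_rot: [[-0.982, -0.187, -0.003], [-0.187, 0.982, 0.001], [0.002, 0.002, -1.0]]
contact_force: [-0.2, -0.2, 0.3]
gripper_width: -0.0002
grasp_force: 0.0
```

Request:
jog_arm(targets=[{"offset": [0.4,0,-0.8],"rot": [0,0,0],"fingers": 1},{"offset": [0.4,0,-0.8],"rot": [0,0,0],"fingers": 1},{"offset": [0.4,0,-0.8],"rot": [0,0,0],"fingers": 1},{"offset": [0.2,0,-0.8],"rot": [0,0,0],"fingers": 1},{"offset": [0,0,-0.8],"rot": [0,0,0],"fingers": 1}])

```text
t: 12.48
ee_pos: [0.4097, -0.071, 0.1552]
ee_rot: [[-0.983, -0.186, 0.0], [-0.186, 0.983, 0.0], [-0.0, 0.0, -1.0]]
contact_force: [0.2, 0.3, 0.3]
gripper_width: -0.0001
grasp_force: 0.0
```

Request:
jog_arm(targets=[{"offset": [0,0,0],"rot": [0,0,0],"fingers": 1},{"offset": [0,0,0],"rot": [0,0,0],"fingers": 1}])

```text
t: 12.65
ee_pos: [0.413, -0.0718, 0.156]
ee_rot: [[-0.983, -0.186, 0.006], [-0.186, 0.983, -0.001], [-0.005, -0.002, -1.0]]
contact_force: [0.4, 0.2, 0.4]
gripper_width: 0.0002
grasp_force: 0.0
```

```bash
python3 -c "
from h import *
bar('t8',.025);snap('scene','s8')
a=cv2.imread('pics/t8.png')[120:270,170:370];b=cv2.imread('pics/s8.png')[130:290,180:380]
cv2.imwrite('pics/both8.png',np.hstack([cv2.resize(a,(400,310)),cv2.resize(b,(390,310))]))"
```

```text
t 12.7 tcp vb [-0.1597 -0.0012] 0.1546 yaw 90.02183223308589 F [-0.2  0.5 -0.4]
blob [273.7 178.5] [42.5 12.2] ctr [-0.0032  0.0008] x -0.0634 0.0571 ang 0.0
```

View pics/both8.png

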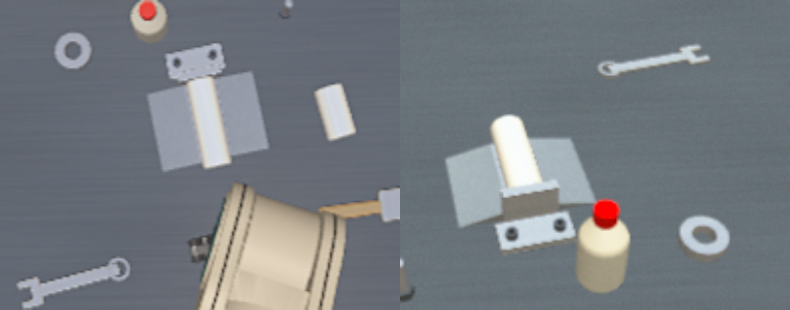

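The long bar is seated and aligned (angle 0.0°, centre at about -3 mm against -5 mm expected, within calibration) and up against the stop. Everything else is where it was, and the arm is clear.

```bash
python3 -c "
from plant import manip
print(manip.sign_off())"
```

```text
the job is handed in; nothing more can be done
None
```

The long bar was rolled up the ramp into the V-block and pushed against the end stop; the final pictures show it seated, nothing else visibly moved, and the arm clear. I handed the job in at about 12.7 s.

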